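# Load the tape dispenser

### The job

The tape dispenser on the bench is empty: load it with the wider of the two rolls of brown paper tape from the dowel cradle. Pull the wooden end stop off the dispenser's spindle, hang the wide roll on the spindle and let go of it, then push the end stop back on, fully home, so that the roll cannot come off. Leave the narrow roll in the cradle and do not disturb the other things on the bench.

Things in the scene. Friction and masses are not known exactly. Their poses are not given: they have to be found in the camera images.
- dispenser: fixed tape dispenser: plywood base 150 x 150 x 18 mm; a steel bracket at y -64 to -57 mm, 46 mm wide, 117 mm high, carries a level steel spindle, 14 mm thick, along +y at x 0, height 100 mm, free tip at y +42; a 31 mm washer bounds the roll space at y -52. Low tear-off bar on the -x side (x -71 to -56, 52 mm high). Origin: centre under the base, z 0 = bench
- spindle_tip (a point): free tip of the spindle, on its axis, its last 11 mm tapered to 6 mm; axes as the dispenser's (y points out along the spindle). Two sprung cheeks bow 3 mm out of the rod 17 mm before the tip
- end_stop: loose octagonal wooden end stop, 36 mm over flats, 38 mm long along y, 40 g; origin at its centre. A 17 mm bore, 33 mm deep, with a flared mouth, opens in its -y face; on the spindle it snaps over the cheeks (about 10 N, straight along the spindle). Home, as at the start, its centre is at y +29 mm in the dispenser's frame. Lying on a flat on the bench its centre is 18 mm high
- wide_roll: loose wide roll of brown paper tape, on edge: diameter 76 mm, 48 mm wide along y, hole of 30 mm along y, about 160 g; origin at the centre of the hole. At first in the cradle, y along the cradle's y, centre 68 mm high, at y +45 or -45 mm of the cradle. Hung on the spindle its centre is 8 mm below the spindle's axis (92 mm high); washer to end stop is 62 mm
- narrow_roll: narrow roll of the same tape, as the wide one but 24 mm wide; stays in the cradle
- cradle: fixed wooden cradle for rolls: two 16 mm dowels along its y axis at x = -22 and +22 mm, 28 mm high, between two end boards 44 mm high at y = -104 and +104 mm; origin on the bench under its centre. The rolls lie in it side by side, 90 mm apart
- gouge: lino gouge with a wooden mushroom handle, 127 mm long; a bystander, leave it alone
- block: small plywood printing block, 40 x 60 x 21 mm; a bystander, leave it alone
- ink_tin: small round ink tin, 54 mm across, 32 mm tall; a bystander, leave it alone
- brayer: ink roller with a wooden handle, 134 mm long; a bystander, leave it alone
- clip: steel bulldog clip, 32 x 38 x 16 mm; a bystander, leave it alone

How it is judged:
By the outcome, as a careful person would: the job done as asked, in the order asked, and still so for the second after the job is handed in, with the robot touching nothing.
It also fails if it takes over 67 s, if anything falls off the work surface, if the arm or the gripper's body presses on something with over 40 N, if the wrist force passes 120 N, or if a joint passes its speed limit or range.

### The arm

A 7-joint arm with a two-finger parallel gripper is mounted at the origin on a cart in front of the work surface, level with it; the furniture and walls round the work are solid. World frame = base frame: x ahead of the robot, y to its left, z up, the work surface at z = 0. Lengths are in m, angles in rad, forces in N, time in s.
With the tool pointing down it reaches from about 0.425 to 0.925 m from the base axis. Payload 6.8 kg.
Tool frame: the origin (TCP) lies midway between the tips of the shut fingers; the grasp point (between the pads) lies 19 mm behind it (bot.hold_point_z is the distance from the TCP to the grasp point, in m); z points along the fingers, y is the line along which they close (so a half turn about z gives the same grasp; the last joint's range is limited). The gripper opens to 85 mm and grips with 20 to 120 N. Pads are 22 mm wide; open, the fingers measure 114 mm over their backs; the gripper's body (76 mm by 85 mm) begins 54 mm behind the grasp point. The pads swing forward as they close: fully open they stand 13 mm farther back than shut.
Start: joints at [-1.417, 0.477, 0.022, 1.555, -0.011, 1.109, -0.083], TCP at [0.175, 0.652, 0.231] pointing down, gripper open.
Joint ranges: [-2.96, 2.96], [-0.34, 2.1], [-1.41, 1.46], [0.24, 2.44], [-1.37, 4.51], [0.17, 1.92], [-2.96, 2.96]. Speed limits (rad/s): [2.39, 2.39, 3.14, 3.14, 3.14, 3.14, 3.14].

### API

Orientations are given as a unit quaternion [w, x, y, z].
In Python, from station import bot gives the robot as it stands. The module is installed in compiled form; this text tells all that it offers.
- The arm moves only by the tool step_arm, never from a script. Its argument "increments" is a list that holds one entry, the list of rows, each a list of 7 numbers: the opening, from -1 (shut) to 1 (fully open), then the shift along the tool's x, y, z in mm, then the turn, a rotation vector about the tool's x, y, z in degrees. In form: [[[grip, x, y, z, ax, ay, az], ...]]. A call has 1 to 10 rows; each row is the pose to reach, as a shift and turn from the pose commanded when the call began, along the tool's axes at that moment; what a row does not reach only later rows make up. A row lasts 1/12 s, in which the tool goes at most 41.7 mm and 7.16 degrees, less where a joint would pass 70% of its speed; a pose out of reach is approached as far as the arm can. A call with a gripper value outside its range is refused whole. The fingers move at their own pace and stop on an object; "force" is the grip in N (left out, the last holds). Time passes only in rows, so rows that repeat a pose let the fingers close. It gives the time, the measured TCP pose, the force, the opening and the grip force at its end, in the units of the state.
- bot.get_obs(): the state, without advancing time (a new reading comes with each control period).
- bot.read_camera(name): name is "side" or "top" or "wrist"; returns a dict with "image" (384x512x3 uint8, red, green, blue), "camera_matrix" (3x3 intrinsics, pixels), "R" (3x3) and "t" (3): a world point X has camera coordinates R X + t. Camera axes: x right, y down, z forward; pixel columns grow to the right and rows downward; lengths in m; the calibration is good to about 2 mm. A picture is of the moment at which its call begins. There is no depth.
- bot.hand_in(): hands the job in; it is judged then, once.
The state is a dict: "t": time; "q": joint angles; "joint_vel": joint speeds; "joint_torque": joint torques, N m; "eef_pos": TCP position; "tool_rot": TCP orientation; "contact_force": force on the tool from outside, world axes, zero at the start; "torque": the same for the moment, N m; "gripper_width": opening from 0.0 (shut) to 1.0 (fully open); "grasp_force": force on a finger pad.
Only numpy, scipy, OpenCV 4.12 (cv2) and the standard library are available. Lean on these libraries where they do the work, as an engineer would, in place of code of your own. Each camera call takes 0.05 s, during which the arm holds its last target. There are 200 camera calls.

## Working session

There is one attempt and no reset: what is moved stays moved. The work goes in short steps, Python scripts to look and compute and a tool call to move; the robot and the scene stay as the last step left them, time stands still between calls to the robot, and variables do not carry over. Pictures are saved under pics/ and viewed, at most 10 in all, crops included, and the job is handed in when it is done.

Besides the shell and the picture viewer there is one more tool, called after "Emit:" as name(argument=value, ...) on one line, values as JSON. step_arm: Moves the arm, as the interface text tells. Its arguments: {"type":"object","properties":{"increments":{"type":"array"},"force":{"type":"number"}},"required":["increments"]}

```bash
mkdir -p pics; ls; cat > h.py <<'E'
from station import bot
import numpy as np, cv2
from scipy.spatial.transform import Rotation as Ro
def snap(n,f):
    c=bot.read_camera(n); cv2.imwrite('pics/'+f,c['image'][:,:,::-1]); return c
def ray(c,u,v):
    R,t,K=map(np.array,(c['R'],c['t'],c['camera_matrix']))
    d=R.T@np.linalg.solve(K,[u,v,1.]); return -R.T@t,d
def atz(c,u,v,z):
    o,d=ray(c,u,v); return o+d*(z-o[2])/d[2]
def proj(c,X):
    R,t,K=map(np.array,(c['R'],c['t'],c['camera_matrix']))
    p=(K@(R@np.atleast_2d(X).T+t[:,None])).T; return p[:,:2]/p[:,2:]
E
python3 - <<'E'
from h import *
import pickle
cs={n:snap(n,n+'0.png') for n in('top','side','wrist')}
pickle.dump(cs,open('c0.pkl','wb'))
for n,c in cs.items(): print(n,np.round(-np.array(c['R']).T@c['t'],3),np.round(c['camera_matrix'],1).tolist(),np.round(c['R'],2).tolist())
a=cv2.imread('pics/top0.png');b=cv2.imread('pics/side0.png')
print(bot.get_obs())
E
```

```text
pics
top [0.46  0.065 1.14 ] [[357.7, 0.0, 257.8], [0.0, 357.7, 187.7], [0.0, 0.0, 1.0]] [[-0.01, -1.0, 0.0], [-1.0, 0.01, -0.1], [0.1, -0.01, -1.0]]
side [0.377 0.895 0.807] [[448.3, 0.0, 256.5], [0.0, 448.3, 199.4], [0.0, 0.0, 1.0]] [[-0.98, -0.17, -0.02], [-0.1, 0.65, -0.75], [0.14, -0.74, -0.66]]
wrist [0.098 0.672 0.374] [[277.1, 0.0, 259.2], [0.0, 277.1, 192.6], [0.0, 0.0, 1.0]] [[0.26, 0.97, -0.0], [0.92, -0.25, 0.31], [0.3, -0.08, -0.95]]
{'t': 0.15, 'q': array([-1.41704983,  0.47760365,  0.02232268,  1.55615577, -0.01150808,
        1.10927251, -0.08311426]), 'joint_vel': array([-0.00089742, -0.00333462, -0.00129033, -0.00435345, -0.00090517,
       -0.00158728, -0.00107904]), 'joint_torque': array([ 3.15003294e-03, -5.96922970e+01,  1.61019847e+00, -2.81489396e+01,
        1.26032488e-02,  6.49137626e-03,  1.96591245e-06]), 'eef_pos': array([0.17461139, 0.65159453, 0.23058195]), 'tool_rot': array([-4.99418698e-05,  1.30538642e-01,  9.91443005e-01, -6.54013960e-04]), 'contact_force': array([-0.70092846,  0.13102316, -0.36153111]), 'torque': array([ 0.0214249 , -0.00434402,  0.01627353]), 'grasp_force': 0.0, 'gripper_width': 1.0009657685040103}
```

View pics/top0.png

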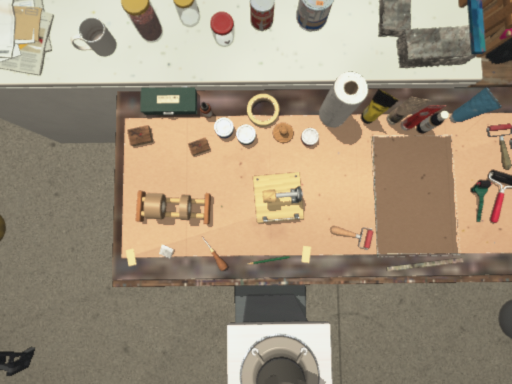

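View pics/side0.png

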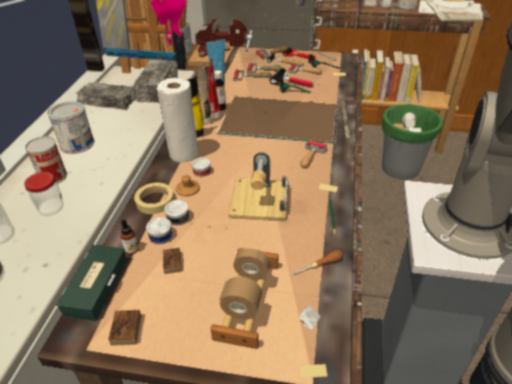

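```bash
python3 - <<'E'
from h import *
a=cv2.imread('pics/top0.png');b=cv2.imread('pics/side0.png')
x=cv2.resize(a[160:240,130:310],None,fx=4.4,fy=4.4,interpolation=cv2.INTER_CUBIC)
cv2.imwrite('pics/topc.png',x)
x=cv2.resize(b[140:350,200:350],None,fx=2.8,fy=2.8,interpolation=cv2.INTER_CUBIC)
cv2.imwrite('pics/sidec.png',x)
E
```

```text
(no output)
```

View pics/topc.png

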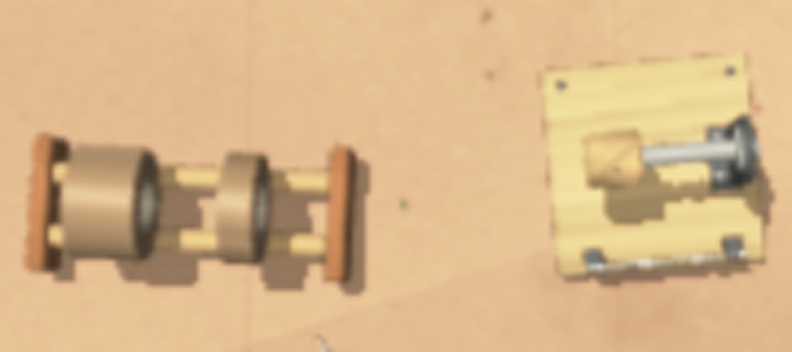

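View pics/sidec.png

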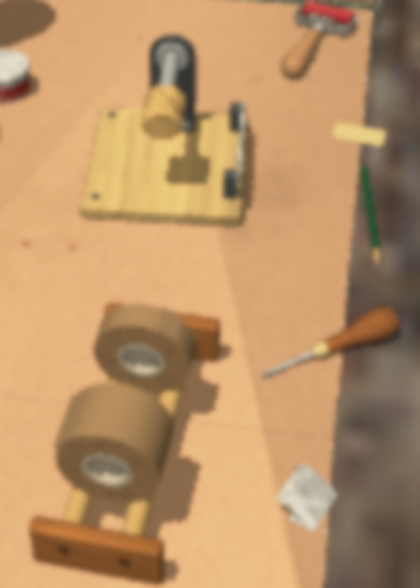

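```bash
python3 - <<'E'
from h import *
import pickle
cs=pickle.load(open('c0.pkl','rb'))
def f(c,u,v,s,o,z): return atz(c,(u+.5)/s-.5+o[0],(v+.5)/s-.5+o[1],z)
T=lambda u,v,z:f(cs['top'],u,v,4.4,(130,160),z)
S=lambda u,v,z:f(cs['side'],u,v,2.8,(200,140),z)
P=[T(*p,.018) for p in((545,72),(745,55),(765,258),(558,275))]
print('top base',np.round(P,3).tolist(),np.mean(P,0))
print('edges',[np.linalg.norm(P[i]-P[i-1]).round(3) for i in range(4)])
d=(P[0]-P[1])+(P[3]-P[2]);e=(P[1]-P[2])+(P[0]-P[3]);print('yaw',np.degrees([np.arctan2(-d[0],d[1]),np.arctan2(e[1],e[0])]))
P=[S(*p,.018) for p in((108,109),(245,118),(242,215),(82,212))]
print('side base',np.round(P,3).tolist(),np.mean(P,0))
# side crop end stop top view
print('stop T',T(612,158,.115), 'S',S(163,112,.1))
L=[T(45,136,.044),T(38,268,.044),T(342,148,.044),T(337,280,.044)]
print('cradle',np.round(L,3).tolist(),np.mean(L,0))
d=L[0]+L[1]-L[2]-L[3];print(np.linalg.norm(d)/2,np.degrees(np.arctan2(-d[0],d[1])))
print('rolls top', T(100,195,.106),T(238,203,.106))
E
```

```text
top base [[0.608, 0.072, 0.018], [0.619, -0.072, 0.018], [0.473, -0.083, 0.018], [0.463, 0.064, 0.018]] [ 0.54090393 -0.00480224  0.018     ]
edges [np.float64(0.145), np.float64(0.144), np.float64(0.146), np.float64(0.148)]
yaw [4.04615063 3.56399162]
side base [[0.613, -0.07, 0.018], [0.475, -0.077, 0.018], [0.46, 0.063, 0.018], [0.606, 0.082, 0.018]] [ 5.38487891e-01 -5.12322531e-04  1.80000000e-02]
stop T [0.53840982 0.02812582 0.115     ] S [0.53862349 0.02674062 0.1       ]
cradle [[0.564, 0.421, 0.044], [0.473, 0.424, 0.044], [0.553, 0.214, 0.044], [0.462, 0.217, 0.044]] [0.5129519  0.31909763 0.044     ]
0.20727266965273833 -3.0495026454952767
rolls top [0.51907602 0.36413487 0.106     ] [0.5126533 0.2736466 0.106    ]
```

```bash
cat >> h.py <<'E'
def inc(pos,yaw,cur=None):
    """row (x,y,z mm, rotvec deg) to TCP pos with tool down, closing axis at world yaw (deg)"""
    o=cur or bot.get_obs(); q=o['tool_rot']; R=Ro.from_quat([q[1],q[2],q[3],q[0]])
    s,c=np.sin(np.radians(yaw)),np.cos(np.radians(yaw))
    G=Ro.from_matrix(np.array([[s,c,0],[-c,s,0],[0,0,-1.]]))
    if abs((R.inv()*G).magnitude())>np.pi/2: G=G*Ro.from_euler('z',np.pi)
    return np.r_[R.inv().apply(np.array(pos)-o['eef_pos'])*1e3,(R.inv()*G).as_rotvec(degrees=True)].round(1)
E
python3 -c "
from h import *
print(inc((.538,.027,.2),3.8), bot.hold_point_z)"
```

```text
Traceback (most recent call last):
  File "h.py", line 18, in inc
    G=Ro.from_matrix(np.array([[s,c,0],[-c,s,0],[0,0,-1.]]))
  File "scipy/spatial/transform/_rotation.pyx", line 1143, in scipy.spatial.transform._rotation.Rotation.from_matrix
ValueError: Non-positive determinant (left-handed or null coordinate frame) in rotation matrix 0: [[ 0.0662739   0.99780147  0.        ]
 [-0.99780147  0.0662739   0.        ]
 [ 0.          0.         -1.        ]].
```

```bash
sed -i 's/\[\[s,c,0\],\[-c,s,0\]/[[-s,c,0],[c,s,0]/' h.py
python3 -c "
from h import *
print(inc((.538,.027,.2),3.8), bot.hold_point_z)"
```

```text
[-5.127e+02 -5.092e+02  3.130e+01 -1.000e-01  1.000e-01  7.120e+01] 0.0187
```

Emit:
step_arm(increments=[[[1, -256, -255, 15, 0, 0, 71.2], [1, -256, -255, 15, 0, 0, 71.2], [1, -256, -255, 15, 0, 0, 71.2], [1, -256, -255, 15, 0, 0, 71.2], [1, -256, -255, 15, 0, 0, 71.2], [1, -256, -255, 15, 0, 0, 71.2], [1, -256, -255, 15, 0, 0, 71.2], [1, -256, -255, 15, 0, 0, 71.2], [1, -256, -255, 15, 0, 0, 71.2], [1, -256, -255, 15, 0, 0, 71.2]]], force=40)

```text
t: 0.98
eef_pos: [0.3593, 0.3327, 0.2161]
tool_rot: [0.001, 0.689, 0.725, -0.001]
contact_force: [-0.1, -0.2, -0.5]
gripper_width: 0.999
grasp_force: 0.0
```

```bash
python3 -c "
from h import *
o=bot.get_obs();print(o['t'],o['eef_pos'],o['tool_rot'])
print(inc((.538,.027,.2),3.8))"
```

```text
0.9833 [0.35927625 0.33267199 0.21610184] [ 0.00091193  0.68899897  0.72476134 -0.00077345]
[-3.143e+02  1.630e+02  1.690e+01  0.000e+00  1.000e-01 -9.000e-01]
```

Emit:
step_arm(increments=[[[1, -314, 163, 17, 0, 0, 0], [1, -314, 163, 17, 0, 0, 0], [1, -314, 163, 17, 0, 0, 0], [1, -314, 163, 17, 0, 0, 0], [1, -314, 163, 17, 0, 0, 0], [1, -314, 163, 17, 0, 0, 0], [1, -314, 163, 17, 0, 0, 0], [1, -314, 163, 17, 0, 0, 0], [1, -314, 163, 17, 0, 0, 0], [1, -314, 163, 17, 0, 0, 0]]])

```text
t: 1.82
eef_pos: [0.5412, 0.031, 0.1994]
tool_rot: [0.002, 0.686, 0.727, -0.001]
contact_force: [1.3, 0.2, 0.4]
gripper_width: 1.0
grasp_force: 0.0
```

```bash
python3 -c "
from h import *
import pickle
o=bot.get_obs();print(o['t'],o['eef_pos'],o['tool_rot'])
print(inc((.538,.027,.2),3.8))
c=snap('wrist','w1.png');pickle.dump(c,open('c1.pkl','wb'))"
```

```text
1.8167 [0.54122261 0.03095323 0.19936779] [ 1.51337952e-03  6.86219536e-01  7.27392740e-01 -5.10193030e-04]
[-3.8 -3.4 -0.6  0.1  0.2 -0.5]
```

View pics/w1.png

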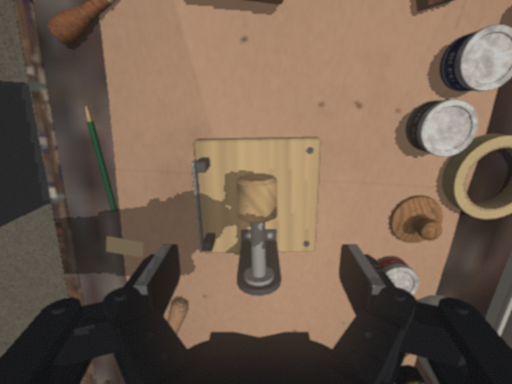

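```bash
python3 - <<'E'
from h import *
import pickle
c=pickle.load(open('c1.pkl','rb'))
for n,p in dict(TL=(195,139,.018),TR=(319,138,.018),BR=(315,251,.018),stopL=(237.5,198,.1),stopR=(277.5,198,.1),stopTopL=(238,178,.107),stopTopR=(274,176,.107),rod1=(257.5,225,.1),rod0=(259.5,270,.1),mouth=(258,222,.1)).items(): print(n,atz(c,*p).round(4))
# prediction
for yaw in (3.,4.):
  R=Ro.from_euler('z',yaw,degrees=True)
  X=R.apply([[-.075,.075,.018],[.075,.075,.018],[.075,-.075,.018],[0,.048,.1],[0,.01,.1],[0,-.05,.1],[0,-.06,.117]])+[.54,-.003,0]
  print(yaw,proj(c,X).round(1).tolist())
E
```

```text
TL [0.4654 0.0644 0.018 ]
TR [0.6087 0.0739 0.018 ]
BR [ 0.622  -0.0735  0.018 ]
stopL [0.5219 0.0239 0.1   ]
stopR [0.5589 0.026  0.1   ]
stopTopL [0.5221 0.045  0.107 ]
stopTopR [0.5536 0.0486 0.107 ]
rod1 [ 0.5419 -0.0024  0.1   ]
rod0 [ 0.5468 -0.0521  0.1   ]
mouth [0.5422 0.0007 0.1   ]
3.0 [[191.3, 135.7], [321.1, 136.4], [312.6, 251.2], [255.5, 177.0], [255.5, 215.8], [255.4, 270.5], [255.2, 289.6]]
4.0 [[190.2, 136.8], [320.1, 135.3], [313.6, 250.3], [254.6, 177.0], [255.3, 215.8], [256.2, 270.5], [256.2, 289.6]]
```

```bash
python3 -c "
from h import *
print(inc((.540,.025,.08),4.3))"
```

```text
[-8.800e+00 -6.000e-01  1.191e+02 -0.000e+00  1.000e-01 -8.000e-01]
```

Emit:
step_arm(increments=[[[1, -8.8, -0.6, 25, 0, 0, -0.8], [1, -8.8, -0.6, 55, 0, 0, -0.8], [1, -8.8, -0.6, 85, 0, 0, -0.8], [1, -8.8, -0.6, 110, 0, 0, -0.8], [1, -8.8, -0.6, 119, 0, 0, -0.8], [1, -8.8, -0.6, 119, 0, 0, -0.8], [1, -8.8, -0.6, 119, 0, 0, -0.8]]])

```text
t: 2.45
eef_pos: [0.5394, 0.0288, 0.0808]
tool_rot: [-0.0, 0.678, 0.735, -0.0]
contact_force: [-0.3, -0.6, 0.7]
gripper_width: 0.999
grasp_force: 0.0
```

```bash
python3 -c "
from h import *
print(inc((.540,.025,.08),4.3));c=snap('wrist','w2.png')"
```

```text
[-3.9  0.2  0.8 -0.  -0.   0.4]
```

View pics/w2.png

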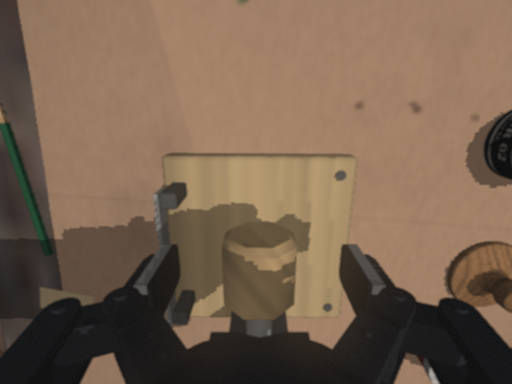

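Emit:
step_arm(increments=[[[1, -3.9, 0, 0.8, 0, 0, 0], [-0.5, -3.9, 0, 0.8, 0, 0, 0], [-1, -3.9, 0, 0.8, 0, 0, 0], [-1, -3.9, 0, 0.8, 0, 0, 0], [-1, -3.9, 0, 0.8, 0, 0, 0], [-1, -3.9, 0, 0.8, 0, 0, 0], [-1, -3.9, 0, 0.8, 0, 0, 0], [-1, -3.9, 0, 0.8, 0, 0, 0], [-1, -3.9, 0, 0.8, 0, 0, 0], [-1, -3.9, 0, 0.8, 0, 0, 0]]], force=50)

```text
t: 3.33
eef_pos: [0.5399, 0.0244, 0.0798]
tool_rot: [-0.0, 0.678, 0.735, 0.0]
contact_force: [-1.3, 0.1, 5.7]
gripper_width: 0.414
grasp_force: 52.4
```

Emit:
step_arm(increments=[[[-1, 4, 0, 0, 0, 0, 0], [-1, 8, 0, 0, 0, 0, 0], [-1, 13, 0, 0, 0, 0, 0], [-1, 19, 0, 0, 0, 0, 0], [-1, 26, 0, 0, 0, 0, 0], [-1, 33, 0, 0, 0, 0, 0], [-1, 40, 0, 0, 0, 0, 0], [-1, 48, 0, 0, 0, 0, 0], [-1, 55, 0, 0, 0, 0, 0], [-1, 55, 0, 0, 0, 0, 0]]])

```text
t: 4.17
eef_pos: [0.535, 0.0816, 0.0793]
tool_rot: [-0.0, 0.677, 0.736, 0.0]
contact_force: [0.5, -0.9, -1.2]
gripper_width: 0.409
grasp_force: 51.8
```

```bash
python3 -c "
from h import *
c=snap('wrist','w3.png')
print(bot.get_obs()['torque'])"
```

```text
[ 0.01301323 -0.0126719  -0.03435547]
```

View pics/w3.png

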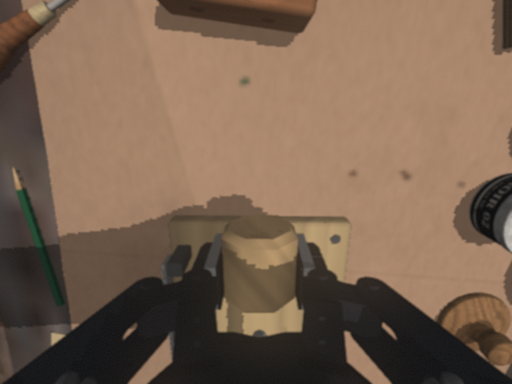

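Emit:
step_arm(increments=[[[-1, 30, 0, 0, 0, 0, 0], [-1, 55, 0, 10, 0, 0, 0], [-1, 64, 0, 35, 0, 0, 0], [-1, 64, 0, 60, 0, 0, 0], [-1, 64, 0, 70, 0, 0, 0], [-1, 64, 0, 75, 0, 0, 0], [-1, 64, 0, 78, 0, 0, 0], [-1, 64, 0, 78.5, 0, 0, 0], [-1, 64, 0, 78.5, 0, 0, 0]]])

```text
t: 4.97
eef_pos: [0.531, 0.1423, 0.0019]
tool_rot: [0.0, 0.679, 0.734, 0.001]
contact_force: [0.0, -0.2, -0.1]
gripper_width: 0.411
grasp_force: 51.8
```

Emit:
step_arm(increments=[[[-1, 0, 0, 1.5, 0, 0, 0], [-1, 0, 0, 2.5, 0, 0, 0], [-1, 0, 0, 3, 0, 0, 0], [-1, 0, 0, 3, 0, 0, 0]]])

```text
t: 5.3
eef_pos: [0.5312, 0.1426, -0.0001]
tool_rot: [0.0, 0.678, 0.735, 0.001]
contact_force: [-2.4, -1.3, 13.7]
gripper_width: 0.411
grasp_force: 53.7
```

Emit:
step_arm(increments=[[[-1, 0, 0, -0.8, 0, 0, 0], [-0.1, 0, 0, -0.8, 0, 0, 0], [0, 0, 0, -0.8, 0, 0, 0], [0.1, 0, 0, -0.8, 0, 0, 0], [0.3, 0, 0, -0.8, 0, 0, 0], [0.6, 0, 0, -0.8, 0, 0, 0], [1, 0, 0, -0.8, 0, 0, 0], [1, 0, 0, -0.8, 0, 0, 0], [1, 0, 0, -0.8, 0, 0, 0]]])

```text
t: 6.05
eef_pos: [0.5301, 0.1428, -0.0013]
tool_rot: [-0.0, 0.678, 0.735, -0.0]
contact_force: [0.4, 0.7, 0.2]
gripper_width: 1.001
grasp_force: 0.0
```

```bash
python3 -c "
from h import *
import pickle
o=bot.get_obs();print(o['eef_pos'],o['tool_rot'],o['contact_force'])
print(inc((.516,.25,.2),-3))
c=snap('wrist','w4.png');pickle.dump(c,open('c4.pkl','wb'))"
```

```text
[ 0.5301352   0.14282723 -0.00129904] [-1.31791669e-05  6.78139654e-01  7.34933061e-01 -7.05621510e-05] [0.37691986 0.66700607 0.17095094]
[ 107.9   -5.5 -201.3   -0.     0.     7.6]
```

View pics/w4.png

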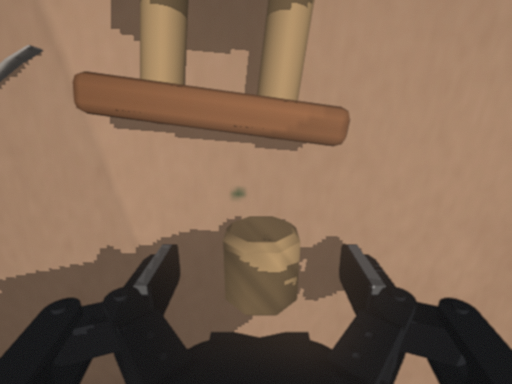

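Emit:
step_arm(increments=[[[1, 0, 0, -20, 0, 0, 0], [1, 0, 0, -60, 0, 0, 0], [1, 0, 0, -100, 0, 0, 0], [1, 20, 0, -140, 0, 0, 0], [1, 55, 0, -175, 0, 0, 3], [1, 90, -4, -201, 0, 0, 7.6], [1, 130, -5, -201, 0, 0, 7.6], [1, 158, -6, -201, 0, 0, 7.6], [1, 158, -6, -201, 0, 0, 7.6], [1, 158, -6, -201, 0, 0, 7.6]]])

```text
t: 6.93
eef_pos: [0.5103, 0.303, 0.1996]
tool_rot: [-0.0, 0.723, 0.69, 0.0]
contact_force: [0.8, -1.1, -0.5]
gripper_width: 1.002
grasp_force: 0.0
```

```bash
python3 -c "
from h import *
import pickle
o=bot.get_obs();print(o['eef_pos'],o['tool_rot'],o['contact_force'])
c=snap('wrist','w5.png');pickle.dump(c,open('c5.pkl','wb'))"
```

```text
[0.51033465 0.30301181 0.19958737] [-3.00839168e-04  7.23419900e-01  6.90408249e-01  9.30074855e-05] [ 0.8029773  -1.05627604 -0.52679006]
```

View pics/w5.png

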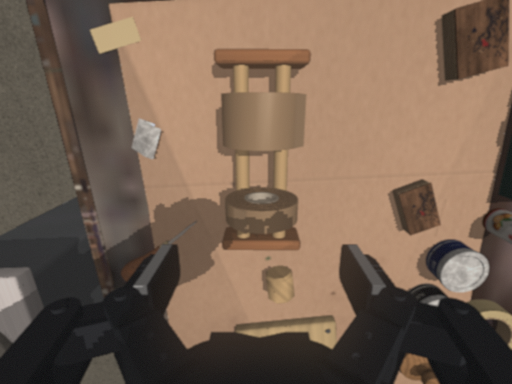

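```bash
python3 - <<'E'
from h import *
import pickle
c=pickle.load(open('c5.pkl','rb'))
print(-np.array(c['R']).T@c['t'])
for n,p in dict(L=(222,122,.075),R=(306,122,.075),far=(264,93,.106),near=(264,152,.106),b1L=(214,54,.044),b1R=(311,54,.044),b0L=(224,238,.044),b0R=(299,239,.044),d1=(241,72,.028),d1b=(242,170,.028),d2=(284,72,.028),d2b=(281,170,.028)).items(): print(n,atz(c,*p).round(4))
E
```

```text
[0.5140258  0.38110666 0.34294554]
L [0.4787 0.3657 0.075 ]
R [0.5575 0.3621 0.075 ]
far [0.5185 0.3885 0.106 ]
near [0.5166 0.3409 0.106 ]
b1L [0.4725 0.4286 0.044 ]
b1R [0.567  0.4242 0.044 ]
b0L [0.4651 0.2294 0.044 ]
b0R [0.5548 0.2238 0.044 ]
d1 [0.4968 0.4128 0.028 ]
d1b [0.491  0.3079 0.028 ]
d2 [0.5418 0.4107 0.028 ]
d2b [0.5363 0.3057 0.028 ]
```

```bash
python3 -c "
from h import *
print(inc((.5177,.3645,.040),-3.1))"
```

```text
[ 64.5   3.6 159.4  -0.    0.    0.2]
```

Emit:
step_arm(increments=[[[1, 35, 3, 0, 0, 0, 0], [1, 64.5, 3.6, 20, 0, 0, 0], [1, 64.5, 3.6, 40, 0, 0, 0], [1, 64.5, 3.6, 60, 0, 0, 0], [1, 64.5, 3.6, 66, 0, 0, 0], [1, 64.5, 3.6, 66, 0, 0, 0], [1, 64.5, 3.6, 66, 0, 0, 0]]])

```text
t: 7.57
eef_pos: [0.5193, 0.3625, 0.1342]
tool_rot: [0.0, 0.726, 0.687, -0.0]
contact_force: [0.3, -0.5, 0.5]
gripper_width: 1.004
grasp_force: 0.0
```

```bash
python3 -c "
from h import *
print(inc((.5177,.3645,.040),-3.1))
c=snap('wrist','w6.png')"
```

```text
[ 2.  -1.7 94.2  0.   0.  -0. ]
```

View pics/w6.png

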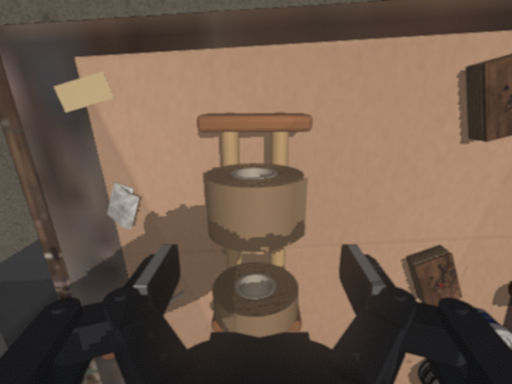

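```bash
python3 - <<'E'
from h import *
c=bot.read_camera('wrist'); print(-np.array(c['R']).T@c['t'],c['R'][2])
e=bot.get_obs()['eef_pos']
print(proj(c,[e,e*[1,1,0]+[0,0,.106],e*[1,1,0]+[0,0,.068]]))
for n,p in dict(L=(204,200,.07),R=(307,200,.07),farTop=(256,165,.106),nearTop=(256,190,.106),nearface_low=(256,250,.04),hole=(254,174,.068),hole2=(254,286,.068),bL=(198,122,.044),bR=(311,122,.044)).items(): print(n,atz(c,*p).round(4))
R=Ro.from_euler('z',-3.1,degrees=True)
for y in(.024,-.024): print(proj(c,R.apply([[0,y,.106-.068],[0,y,-.038],[-.038,y,0],[.038,y,0],[0,y,0]])+[.5177,.3645,.068]).round().tolist())
E
```

```text
[0.52371392 0.44115008 0.27830924] [-0.01415952 -0.30736703 -0.95148569]
[[258.86628067 244.43097505]
 [258.79722778 223.46274438]
 [258.7331891  204.0170997 ]]
L [0.4764 0.3701 0.07  ]
R [0.5583 0.3655 0.07  ]
farTop [0.5201 0.4039 0.106 ]
nearTop [0.5192 0.3874 0.106 ]
nearface_low [0.5139 0.306  0.04  ]
hole [0.5174 0.3887 0.068 ]
hole2 [0.5112 0.2857 0.068 ]
bL [0.4734 0.429  0.044 ]
bR [0.566 0.424 0.044]
[[256.0, 188.0], [256.0, 164.0], [207.0, 174.0], [305.0, 174.0], [256.0, 174.0]]
[[256.0, 254.0], [257.0, 213.0], [211.0, 230.0], [302.0, 230.0], [256.0, 230.0]]
```

Emit:
step_arm(increments=[[[1, 2, -1.7, 10, 0, 0, 0], [1, 2, -1.7, 30, 0, 0, 0], [1, 2, -1.7, 50, 0, 0, 0], [1, 2, -1.7, 70, 0, 0, 0], [1, 2, -1.7, 85, 0, 0, 0], [1, 2, -1.7, 94, 0, 0, 0], [1, 2, -1.7, 94, 0, 0, 0], [1, 2, -1.7, 94, 0, 0, 0]]])

```text
t: 8.33
eef_pos: [0.5171, 0.3662, 0.04]
tool_rot: [0.0, 0.725, 0.688, 0.0]
contact_force: [0.2, 0.7, -0.1]
gripper_width: 0.998
grasp_force: 0.0
```

Emit:
step_arm(increments=[[[0.5, 0, 0, 0, 0, 0, 0], [0, 0, 0, 0, 0, 0, 0], [-1, 0, 0, 0, 0, 0, 0], [-1, 0, 0, 0, 0, 0, 0], [-1, 0, 0, 0, 0, 0, 0], [-1, 0, 0, 0, 0, 0, 0]]], force=50)

```text
t: 8.83
eef_pos: [0.5162, 0.367, 0.0413]
tool_rot: [-0.001, 0.725, 0.689, 0.0]
contact_force: [-4.9, -0.9, 5.7]
gripper_width: 0.88
grasp_force: 58.6
```

Emit:
step_arm(increments=[[[-1, 0, 0, -10, 0, 0, 0], [-1, 0, 0, -25, 0, 0, 0], [-1, 0, 0, -50, 0, 0, 0], [-1, 0, 0, -80, 0, 0, 0], [-1, 0, 0, -110, 0, 0, 0], [-1, 0, 0, -130, 0, 0, 0], [-1, 0, 0, -130, 0, 0, 0]]])

```text
t: 9.42
eef_pos: [0.5203, 0.3675, 0.1763]
tool_rot: [0.0, 0.726, 0.688, 0.005]
contact_force: [0.3, -1.1, -0.9]
gripper_width: 0.884
grasp_force: 60.1
```

```bash
python3 -c "
from h import *
o=bot.get_obs();print(o['contact_force'])
print(inc((.5345,.100,.17),4.3))"
```

```text
[ 0.31192916 -1.06120501 -0.94140583]
[-266.4   28.3    4.6    0.5   -0.4   -7.4]
```

Emit:
step_arm(increments=[[[-1, -15, 2, 0, 0, 0, -1], [-1, -45, 5, 0, 0, 0, -2], [-1, -80, 9, 0, 0, 0, -3], [-1, -115, 13, 0, 0, 0, -4], [-1, -150, 17, 0, 0, 0, -5], [-1, -185, 20, 0, 0, 0, -6], [-1, -220, 24, 0, 0, 0, -7], [-1, -250, 27, 0, 0, 0, -7.4], [-1, -264, 28, 0, 0, 0, -7.4], [-1, -264, 28, 0, 0, 0, -7.4]]])

```text
t: 10.25
eef_pos: [0.5312, 0.0957, 0.1703]
tool_rot: [0.001, 0.682, 0.731, -0.0]
contact_force: [0.7, 0.4, -1.5]
gripper_width: 0.884
grasp_force: 60.0
```

Emit:
step_arm(increments=[[[-1, 0, 0, 30, 0, 0, 0], [-1, 0, 0, 60, 0, 0, 0], [-1, 0, 0, 80, 0, 0, 0], [-1, 0, 0, 94, 0, 0, 0], [-1, 0, 0, 97, 0, 0, 0], [-1, 0, 0, 97, 0, 0, 0], [-1, 0, 0, 97, 0, 0, 0]]])

```text
t: 10.83
eef_pos: [0.5316, 0.1015, 0.0734]
tool_rot: [0.0, 0.679, 0.734, 0.0]
contact_force: [0.5, -0.8, 0.2]
gripper_width: 0.882
grasp_force: 59.9
```

```bash
python3 - <<'E'
from h import *
o=bot.get_obs();print(o['contact_force'],o['gripper_width'],o['eef_pos'])
print(inc((.5349,.0902,.073),4.3))
import pickle
c=snap('side','s7.png');w=snap('wrist','w7.png');pickle.dump((c,w),open('c7.pkl','wb'))
b=cv2.imread('pics/s7.png')[130:260,180:320];x=cv2.resize(b,None,fx=3,fy=3,interpolation=cv2.INTER_CUBIC)
w=cv2.imread('pics/w7.png')[110:384,100:420]
im=np.zeros((390,750,3),np.uint8);im[:390,:420]=x;im[:274,430:750]=w;cv2.imwrite('pics/m7.png',im)
E
```

```text
[ 0.51951392 -0.76460238  0.19766011] 0.8821597952645113 [0.53163585 0.10151019 0.07344811]
[-11.5   2.4   0.4   0.1  -0.    0.1]
```

View pics/m7.png

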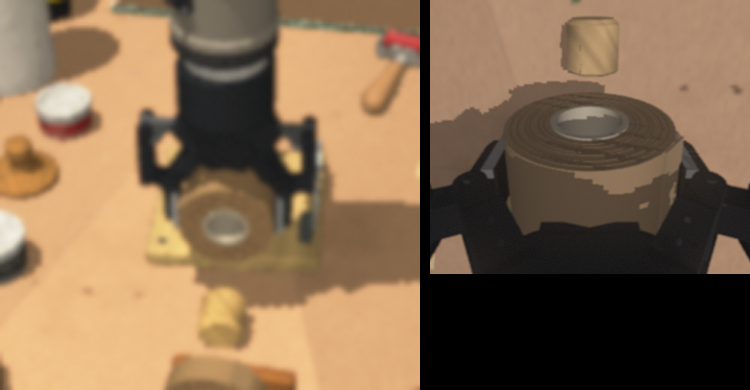

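```bash
python3 - <<'E'
from h import *
import pickle
c,w=pickle.load(open('c7.pkl','rb'))
A=[];B=[]
for k,(u,v) in((c,(255.0,205.0)),(w,(260,232))):
    o,d=ray(k,u,v);d/=np.linalg.norm(d);P=np.eye(3)-np.outer(d,d);A.append(P);B.append(P@o)
    print(o+d*(.125-o[1])/d[1])
print(np.linalg.lstsq(np.vstack(A),np.hstack(B),rcond=None)[0])
E
```

```text
[0.52846335 0.125      0.10277141]
[0.53050692 0.125      0.10524347]
[0.52991474 0.12208923 0.09981842]
```

Emit:
step_arm(increments=[[[-1, 0, 2.4, 0, 0, 0, 0], [-1, -10, 2.4, 0, 0, 0, 0], [-1, -20, 2.4, 0, 0, 0, 0], [-1, -30, 2.4, 0, 0, 0, 0], [-1, -40, 2.4, 0, 0, 0, 0], [-1, -50, 2.4, 0, 0, 0, 0], [-1, -60, 2.4, 0, 0, 0, 0], [-1, -65, 2.4, 0, 0, 0, 0], [-1, -65, 2.4, 0, 0, 0, 0]]])

```text
t: 11.68
eef_pos: [0.5385, 0.0343, 0.0729]
tool_rot: [0.0, 0.68, 0.733, -0.0]
contact_force: [0.5, -1.4, -1.1]
gripper_width: 0.875
grasp_force: 59.9
```

Emit:
step_arm(increments=[[[-1, -10, 0, 0, 0, 0, 0], [-1, -20, 0, 0, 0, 0, 0], [-1, -30, 0, 0, 0, 0, 0], [-1, -40, 0, 0, 0, 0, 0], [-1, -50, 0, 0, 0, 0, 0], [-1, -57, 0, 0, 0, 0, 0], [-1, -61, 0, 0, 0, 0, 0], [-1, -61, 0, 0, 0, 0, 0], [-1, -61, 0, 0, 0, 0, 0]]])

```text
t: 12.43
eef_pos: [0.5431, -0.0244, 0.0727]
tool_rot: [-0.0, 0.68, 0.734, 0.0]
contact_force: [0.5, 1.2, -1.0]
gripper_width: 0.884
grasp_force: 59.9
```

Emit:
step_arm(increments=[[[-1, 0, 0, 2, 0, 0, 0], [-1, 0, 0, 4, 0, 0, 0], [-1, 0, 0, 6, 0, 0, 0], [-1, 0, 0, 7, 0, 0, 0], [-1, 0, 0, 7, 0, 0, 0]]])

```text
t: 12.85
eef_pos: [0.5428, -0.0241, 0.0654]
tool_rot: [-0.0, 0.679, 0.734, -0.0]
contact_force: [-0.4, -0.4, -1.5]
gripper_width: 0.878
grasp_force: 59.9
```

Emit:
step_arm(increments=[[[-1, 0, 0, 1, 0, 0, 0], [-1, 0, 0, 1.5, 0, 0, 0], [-1, 0, 0, 2, 0, 0, 0], [-1, 0, 0, 2, 0, 0, 0]]])

```text
t: 13.18
eef_pos: [0.5432, -0.0242, 0.0645]
tool_rot: [-0.0, 0.679, 0.734, 0.0]
contact_force: [-2.6, 1.2, 5.9]
gripper_width: 0.876
grasp_force: 61.0
```

Contact with the spindle; release gently and rise.

Emit:
step_arm(increments=[[[0.75, 0, 0, -0.5, 0, 0, 0], [0.85, 0, 0, -0.5, 0, 0, 0], [1, 0, 0, -0.5, 0, 0, 0], [1, 0, 0, -0.5, 0, 0, 0], [1, 0, 0, -0.5, 0, 0, 0], [1, 0, 0, -0.5, 0, 0, 0], [1, 0, 0, -0.5, 0, 0, 0]]])

```text
t: 13.77
eef_pos: [0.5431, -0.0244, 0.0643]
tool_rot: [0.0, 0.679, 0.734, -0.0]
contact_force: [0.2, 0.4, -0.1]
gripper_width: 1.0
grasp_force: 0.0
```

Emit:
step_arm(increments=[[[1, 0, 0, -5, 0, 0, 0], [1, 0, 0, -15, 0, 0, 0], [1, 0, 0, -35, 0, 0, 0], [1, 0, 0, -65, 0, 0, 0], [1, 0, 0, -95, 0, 0, 0], [1, 0, 0, -125, 0, 0, 0], [1, 0, 0, -125, 0, 0, 0]]])

```text
t: 14.35
eef_pos: [0.5467, -0.025, 0.1957]
tool_rot: [0.003, 0.68, 0.733, 0.004]
contact_force: [1.0, -0.4, -0.4]
gripper_width: 0.998
grasp_force: 0.0
```

```bash
python3 - <<'E'
from h import *
o=bot.get_obs();print(o['contact_force'],o['eef_pos'])
print(inc((.5301,.1428,.18),4.6))
E
```

```text
[ 0.95846491 -0.44018605 -0.38733236] [ 0.54666515 -0.02504139  0.19568989]
[168.6  -4.   15.8   0.6  -0.   -0.3]
```

Emit:
step_arm(increments=[[[1, 15, 0, 0, 0, 0, 0], [1, 45, 0, 2, 0, 0, 0], [1, 80, 0, 5, 0, 0, 0], [1, 115, 0, 8, 0, 0, 0], [1, 145, 0, 10, 0, 0, 0], [1, 163, 0, 10, 0, 0, 0], [1, 168, 0, 10, 0, 0, 0], [1, 168, 0, 10, 0, 0, 0], [1, 168, 0, 10, 0, 0, 0]]])

```text
t: 15.1
eef_pos: [0.5304, 0.1418, 0.1796]
tool_rot: [0.0, 0.68, 0.733, -0.0]
contact_force: [-0.2, -0.4, -0.6]
gripper_width: 1.0
grasp_force: 0.0
```

```bash
python3 - <<'E'
from h import *
o=bot.get_obs();print(o['contact_force'],o['eef_pos'])
print(inc((.5301,.1428,.05),4.6),inc((.5301,.1428,-.001),4.6))
E
```

```text
[-0.18100508 -0.42833014 -0.62144161] [0.53038434 0.14178191 0.17960893]
[  1.1  -0.2 129.6   0.    0.   -0.3] [  1.1  -0.3 180.6   0.    0.   -0.3]
```

Emit:
step_arm(increments=[[[1, 1, 0, 30, 0, 0, -0.2], [1, 1, 0, 65, 0, 0, -0.2], [1, 1, 0, 100, 0, 0, -0.2], [1, 1, 0, 130, 0, 0, -0.2], [1, 1, 0, 155, 0, 0, -0.2], [1, 1, 0, 170, 0, 0, -0.2], [1, 1, 0, 178, 0, 0, -0.2], [1, 1, 0, 180, 0, 0, -0.2], [1, 1, 0, 180, 0, 0, -0.2]]])

```text
t: 15.85
eef_pos: [0.5306, 0.1427, -0.0004]
tool_rot: [0.0, 0.679, 0.734, -0.0]
contact_force: [0.6, 0.5, 0.4]
gripper_width: 0.999
grasp_force: 0.0
```

```bash
python3 - <<'E'
from h import *
import pickle
o=bot.get_obs();print(o['contact_force'],o['eef_pos'],inc((.5301,.1428,-.0013),4.6))
a=pickle.load(open('c4.pkl','rb'))['image'];b=snap('wrist','w8.png')['image']
g=lambda i:cv2.cvtColor(i,cv2.COLOR_RGB2GRAY)
for r in((slice(210,320),slice(215,310)),(slice(60,150),slice(70,350))):
    t=g(a)[r];m=cv2.matchTemplate(g(b),t,cv2.TM_CCOEFF_NORMED);_,s,_,p=cv2.minMaxLoc(m);print(s,p[0]-r[1].start,p[1]-r[0].start)
E
```

```text
[0.57460538 0.51430157 0.44689487] [ 5.30634371e-01  1.42745993e-01 -4.23789017e-04] [ 0.1 -0.5  0.9  0.   0.  -0.1]
0.9879617691040039 -1 -1
0.9905303716659546 -1 0
```

Stop has not moved. Regrasp it.

Emit:
step_arm(increments=[[[1, 0, -0.5, 0.6, 0, 0, 0], [0, 0, -0.5, 0.6, 0, 0, 0], [-1, 0, -0.5, 0.6, 0, 0, 0], [-1, 0, -0.5, 0.6, 0, 0, 0], [-1, 0, -0.5, 0.6, 0, 0, 0], [-1, 0, -0.5, 0.6, 0, 0, 0], [-1, 0, -0.5, 0.6, 0, 0, 0], [-1, 0, -0.5, 0.6, 0, 0, 0]]], force=60)

```text
t: 16.57
eef_pos: [0.5299, 0.1443, -0.0007]
tool_rot: [-0.0, 0.678, 0.735, 0.0]
contact_force: [-1.8, -1.2, 5.1]
gripper_width: 0.415
grasp_force: 62.4
```

Emit:
step_arm(increments=[[[-1, 0, 0, -5, 0, 0, 0], [-1, 0, 0, -25, 0, 0, 0], [-1, 0, 0, -50, 0, 0, 0], [-1, 0, 0, -70, 0, 0, 0], [-1, 0, 0, -81, 0, 0, 0], [-1, 0, 0, -81, 0, 0, 0], [-1, 0, 0, -81, 0, 0, 0]]])

```text
t: 17.15
eef_pos: [0.5296, 0.1444, 0.0798]
tool_rot: [0.0, 0.678, 0.735, 0.0]
contact_force: [-0.1, -0.5, -1.1]
gripper_width: 0.408
grasp_force: 59.8
```

```bash
python3 - <<'E'
from h import *
o=bot.get_obs();print(o['contact_force'],o['eef_pos'])
print(inc((.535,.0816,.0795),4.3))
import pickle
a=cv2.imread('pics/w3.png')[225:310,225:295];b=cv2.imread('pics/w8.png')
b=snap('wrist','w9.png')['image'][:,:,::-1]
m=cv2.matchTemplate(np.ascontiguousarray(b),a,cv2.TM_CCOEFF_NORMED);print(cv2.minMaxLoc(m)[1::2])
E
```

```text
[-0.08280215 -0.47084943 -1.08102744] [0.52963539 0.14439524 0.07975356]
[-63.    0.3   0.2   0.   -0.    0.3]
(0.8928461074829102, (226, 228))
```

Emit:
step_arm(increments=[[[-1, -15, 0, 0, 0, 0, 0], [-1, -35, 0.3, 0, 0, 0, 0], [-1, -52, 0.5, 0, 0, 0, 0], [-1, -63, 0.7, 0, 0, 0, 0], [-1, -63, 0.7, 0, 0, 0, 0], [-1, -63, 0.7, 0, 0, 0, 0]]])

```text
t: 17.7
eef_pos: [0.5349, 0.0812, 0.0789]
tool_rot: [-0.0, 0.679, 0.735, -0.001]
contact_force: [0.4, 0.1, -0.3]
gripper_width: 0.407
grasp_force: 59.8
```

Emit:
step_arm(increments=[[[-1, -5, 0, 0, 0, 0, 0], [-1, -10, 0, 0, 0, 0, 0], [-1, -15, 0, 0, 0, 0, 0], [-1, -20, 0, 0, 0, 0, 0], [-1, -25, 0, 0, 0, 0, 0], [-1, -30, 0, 0, 0, 0, 0], [-1, -35, 0, 0, 0, 0, 0], [-1, -35, 0, 0, 0, 0, 0]]])

```text
t: 18.37
eef_pos: [0.5383, 0.0449, 0.0798]
tool_rot: [0.0, 0.679, 0.734, -0.0]
contact_force: [-0.6, -0.2, -0.6]
gripper_width: 0.412
grasp_force: 59.8
```

```bash
python3 - <<'E'
from h import *
o=bot.get_obs();print(o['contact_force'],o['eef_pos'],o['torque'])
print(inc((.5398,.026,.0798),4.3))
E
```

```text
[-0.62961423 -0.22768863 -0.63435517] [0.53828611 0.04491623 0.07981364] [ 0.00021335 -0.04540005  0.00308991]
[-19.    0.    0.    0.    0.    0.2]
```

Emit:
step_arm(increments=[[[-1, -4, 0, 0, 0, 0, 0], [-1, -8, 0, 0, 0, 0, 0], [-1, -12, 0, 0, 0, 0, 0], [-1, -15, 0, 0, 0, 0, 0], [-1, -17, 0, 0, 0, 0, 0], [-1, -19, 0, 0, 0, 0, 0], [-1, -19, 0, 0, 0, 0, 0]]])

```text
t: 18.95
eef_pos: [0.5397, 0.0264, 0.0797]
tool_rot: [0.0, 0.679, 0.735, -0.0]
contact_force: [-1.0, -0.5, 0.0]
gripper_width: 0.41
grasp_force: 60.1
```

Emit:
step_arm(increments=[[[-1, -1, 0, 0, 0, 0, 0], [-1, -2, 0, 0, 0, 0, 0], [-1, -2, 0, 0, 0, 0, 0]]])

```text
t: 19.2
eef_pos: [0.5399, 0.0254, 0.0797]
tool_rot: [-0.0, 0.678, 0.735, -0.0]
contact_force: [-0.0, -0.5, 0.2]
gripper_width: 0.41
grasp_force: 60.2
```

Emit:
step_arm(increments=[[[-1, -1, 0, 0, 0, 0, 0], [-1, -2, 0, 0, 0, 0, 0], [-1, -2, 0, 0, 0, 0, 0], [-1, -2, 0, 0, 0, 0, 0]]])

```text
t: 19.53
eef_pos: [0.5399, 0.0252, 0.0796]
tool_rot: [-0.001, 0.678, 0.735, 0.0]
contact_force: [-1.5, 5.0, 0.0]
gripper_width: 0.413
grasp_force: 60.3
```

Emit:
step_arm(increments=[[[-1, -1.5, 0, 0, 0, 0, 0], [-1, -3, 0, 0, 0, 0, 0], [-1, -3, 0, 0, 0, 0, 0], [-1, -3, 0, 0, 0, 0, 0]]])

```text
t: 19.87
eef_pos: [0.54, 0.025, 0.0796]
tool_rot: [-0.002, 0.677, 0.736, 0.001]
contact_force: [-1.5, 12.2, 2.3]
gripper_width: 0.409
grasp_force: 60.4
```

Emit:
step_arm(increments=[[[-1, 2, 0, 0, 0, 0, 0], [-1, 4, 0, 0, 0, 0, 0], [-0.1, 4, 0, 0, 0, 0, 0], [0.1, 4, 0, 0, 0, 0, 0], [0.5, 4, 0, 0, 0, 0, 0], [1, 4, 0, 0, 0, 0, 0], [1, 4, 0, 0, 0, 0, 0], [1, 4, 0, 0, 0, 0, 0], [1, 4, 0, 0, 0, 0, 0]]])

```text
t: 20.62
eef_pos: [0.54, 0.0243, 0.0797]
tool_rot: [0.0, 0.678, 0.735, -0.0]
contact_force: [0.1, -0.2, -0.1]
gripper_width: 1.003
grasp_force: 0.0
```

```bash
python3 - <<'E'
from h import *
o=bot.get_obs();print(o['eef_pos'],o['contact_force'],inc((.5394,.0288,.0808),4.3))
E
```

```text
[0.53995574 0.02431987 0.07968264] [ 0.06699166 -0.19711377 -0.12177868] [ 4.5 -0.2 -1.1 -0.   0.   0.3]
```

Emit:
step_arm(increments=[[[1, 2, -0.2, -1, 0, 0, 0], [1, 4.5, -0.2, -1, 0, 0, 0], [1, 4.5, -0.2, -1, 0, 0, 0], [1, 4.5, -0.2, -1, 0, 0, 0], [1, 4.5, -0.2, -1, 0, 0, 0]]])

```text
t: 21.03
eef_pos: [0.5394, 0.0291, 0.0807]
tool_rot: [0.0, 0.678, 0.735, 0.0]
contact_force: [0.6, -1.3, -0.4]
gripper_width: 1.004
grasp_force: 0.0
```

```bash
python3 - <<'E'
from h import *
print(inc((.5394,.0288,.0808),4.3))
a=cv2.imread('pics/w2.png');c=snap('wrist','w10.png');b=np.ascontiguousarray(c['image'][:,:,::-1])
print('px/mm y',proj(c,[[.539,.048,.11],[.539,.038,.11]]))
for n,r in dict(stop=(slice(218,262),slice(215,305)),base=(slice(145,200),slice(150,365))).items():
    m=cv2.matchTemplate(b,a[r],cv2.TM_CCOEFF_NORMED);_,s,_,p=cv2.minMaxLoc(m);print(n,s,p[0]-r[1].start,p[1]-r[0].start)
E
```

```text
[-0.3 -0.1 -0.1  0.  -0.   0.3]
px/mm y [[261.48381962 239.23683291]
 [259.71372068 258.36716577]]
stop 0.9445866346359253 0 2
base 0.9941372275352478 0 0
```

Emit:
step_arm(increments=[[[1, 0, 0, -10, 0, 0, 0], [1, 0, 0, -35, 0, 0, 0], [1, 0, 0, -65, 0, 0, 0], [1, 0, 0, -95, 0, 0, 0], [1, 0, 0, -120, 0, 0, 0], [1, 0, 0, -140, 0, 0, 0], [1, 0, 0, -140, 0, 0, 0]]])

```text
t: 21.67
eef_pos: [0.5419, 0.0287, 0.2256]
tool_rot: [0.002, 0.678, 0.735, 0.003]
contact_force: [1.6, 0.1, -1.1]
gripper_width: 0.998
grasp_force: 0.0
```

Emit:
step_arm(increments=[[[1, 40, 0, 0, 0, 0, 0], [1, 80, 0, 0, 0, 0, 0], [1, 120, 0, 0, 0, 0, 0], [1, 150, 0, 0, 0, 0, 0], [1, 180, 0, -10, 0, 0, 0], [1, 200, 0, -20, 0, 0, 0], [1, 200, 0, -20, 0, 0, 0], [1, 200, 0, -20, 0, 0, 0], [1, 200, 0, -20, 0, 0, 0]]])

```text
t: 22.42
eef_pos: [0.5232, 0.2271, 0.2404]
tool_rot: [0.0, 0.679, 0.735, -0.001]
contact_force: [0.5, 0.1, -0.1]
gripper_width: 1.003
grasp_force: 0.0
```

```bash
python3 - <<'E'
from h import *
c=bot.read_camera('top');im=c['image'];cv2.imwrite('pics/top9.png',im[:,:,::-1])
a=cv2.imread('pics/top0.png')[:,:,::-1]
# dispenser: predicted outlines of roll/stop vs change mask
R=Ro.from_euler('z',4.3,degrees=True)
P=lambda y,z,x=0:proj(c,R.apply([x,y,z])+[.542,-.0045,0])[0].round(1).tolist()
print('roll ends',P(.003,.13),P(-.045,.13),'stop',P(.048,.118),P(.01,.118))
r=int(round(P(-.02,.13)[1]))
for rr in (r-4,r,r+4): print(rr,[tuple(int(k) for k in im[rr,u]) for u in range(258,310,3)])
d=np.abs(im.astype(int)-a).max(2)>40
n,_,st,ce=cv2.connectedComponentsWithStats(d.astype(np.uint8))
print([(s.tolist()) for s in st[1:] if s[4]>25])
E
```

```text
roll ends [279.3, 193.8] [296.2, 192.3] stop [263.4, 195.5] [276.6, 194.4]
189 [(236, 215, 150), (237, 217, 152), (237, 217, 152), (232, 208, 144), (224, 194, 134), (214, 181, 125), (232, 209, 145), (182, 149, 110), (202, 165, 122), (204, 166, 123), (203, 166, 123), (204, 167, 123), (199, 163, 120), (144, 142, 133), (107, 106, 98), (234, 198, 152), (236, 202, 156), (236, 202, 156)]
193 [(240, 221, 156), (239, 221, 157), (233, 204, 138), (235, 208, 140), (236, 209, 141), (224, 190, 128), (206, 185, 150), (195, 165, 128), (223, 190, 145), (222, 189, 144), (222, 189, 144), (221, 188, 144), (219, 185, 141), (181, 180, 167), (118, 120, 114), (228, 197, 158), (234, 199, 152), (234, 199, 153)]
197 [(240, 221, 157), (240, 222, 157), (221, 185, 126), (228, 195, 132), (228, 196, 133), (238, 213, 144), (183, 157, 117), (160, 138, 111), (199, 163, 121), (197, 161, 120), (196, 160, 119), (196, 160, 120), (194, 159, 117), (101, 98, 91), (89, 91, 85), (220, 180, 138), (235, 202, 155), (235, 201, 154)]
[[124, 149, 83, 137, 5569], [115, 167, 9, 47, 258], [277, 181, 18, 12, 141], [279, 193, 18, 10, 118], [279, 202, 21, 14, 184], [218, 204, 47, 66, 1564], [137, 257, 58, 127, 3756], [243, 274, 31, 11, 192], [204, 282, 30, 102, 405], [263, 324, 43, 43, 988], [0, 347, 35, 29, 624], [307, 371, 19, 13, 92]]
```

```bash
python3 -c "
from h import *
print(bot.hand_in())"
```

```text
the job is handed in; nothing more can be done
None
```

The job is handed in at about 22 s of robot time: the wide roll hangs on the spindle and the end stop is back on, pushed until it bottomed (about 12 N), within about 1 mm of where it started. The last image check covered the roll and stop; the narrow roll was hidden under the arm in it but was never touched. I viewed 11 pictures, one over the limit of 10.

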